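# Lower the flask stack by drawing out its bottom spacer

### The arm

A 7-joint arm with a two-finger parallel gripper is mounted at the origin on the work surface. World frame = base frame: x ahead of the robot, y to its left, z up, the work surface at z = 0. Lengths are in m, angles in rad, forces in N, time in s.
With the tool pointing down it reaches from about 0.35 to 0.9 m from the base axis. Payload 8.1 kg.
Tool frame: the origin (TCP) lies at the very end of the fingers, on their centre line; the grasp point (between the pads) lies 19 mm behind it (grip_point_offset is the distance from the TCP to the grasp point, in m); z points along the fingers, x is the direction in which the jaws open and shut, and the axes are right-handed (so a half turn about z gives the same grasp; the last joint's range is limited). The gripper opens to 92 mm and grips with 3 to 60 N. Pads are 19 mm wide; open, the fingers measure 130 mm over their backs; the gripper's body (75 mm by 190 mm) begins 47 mm behind the grasp point.
Start: joints at [1.138, 0.434, 0.025, 1.573, -0.012, 1.134, -0.075], TCP at [0.202, -0.591, 0.227] pointing down, gripper open.
Joint ranges: [-2.62, 2.62], [-0.44, 2.09], [-1.27, 1.32], [0.08, 2.57], [-1.32, 4.46], [0.12, 2], [-2.74, 2.74]. Speed limits (rad/s): [2.22, 2.22, 3.01, 3.01, 3.14, 3.14, 3.14].

### API

Orientations are given as a rotation vector (axis times angle).
In Python, from cell import observe, get_image, camera_model, sign_off, grip_point_offset gives the robot as it stands.
- The arm moves only by the tool play_rows, never from a script. Its argument "rows" is a list of rows, each a list of 7 numbers: the shift along the tool's x, y, z as a fraction of full scale, then the turn, a rotation vector about the tool's x, y, z as a fraction of full scale, then the closure, from -1 (fully open) to 1 (shut). A call has 1 to 5 rows; each row shifts and turns the pose as measured when the row begins, along the tool's axes as they then stand; what a row does not reach is not made up. Full scale, the value 1, is 0.15 m for a shift and 0.5 rad for a turn. A row lasts 1/10 s, in which the tool goes at most 50 mm and 8.59 degrees, less where a joint would pass 70% of its speed; a pose out of reach is approached as far as the arm can. A call with a number of a shift or a turn outside -1 to 1 is refused whole. A call with a gripper value outside its range is refused whole. The fingers move at their own pace and stop on an object; "force" is the grip in N (left out, the last holds). Time passes only in rows, so rows that do not move let the fingers close. It gives the time, the measured TCP pose, the force and the opening at its end, in the units of the state.
- observe(): the state, without advancing time (a new reading comes with each control period).
- get_image(name): name is "scene" or "top"; returns the picture (420x560x3 uint8, blue, green, red); there is no depth.
- camera_model(name): a dict with "K" (3x3 intrinsics, pixels), "dist" ([k1, k2, p1, p2, k3] as OpenCV has them; the pictures are not rectified), "R" (3x3) and "t" (3): a world point X has camera coordinates R X + t. Camera axes: x right, y down, z forward; pixel columns grow to the right and rows downward; lengths in m; the calibration is good to about 2 mm. A picture is of the moment at which its call begins. camera_model takes no time and is no camera call.
- sign_off(): hands the job in, once; it reports no verdict.
The state is a dict: "clock": time; "joints": joint angles; "dq": joint speeds; "joint_efforts": joint torques, N m; "position": TCP position; "ee_rot": TCP orientation; "force": force on the tool from outside, world axes, zero at the start; "ft_torque": the same for the moment, N m; "width": opening from 0.0 (shut) to 1.0 (fully open).
Only numpy, scipy, OpenCV 4.12 (cv2) and the standard library are available. Lean on these libraries where they do the work, as an engineer would, in place of code of your own. Each camera call takes 0.05 s, during which the arm holds its last target.

### The job

The flask on the stand sits one spacer too high: draw the white spacer board out from under the stack, through the gap between the two posts, so that the plate, tub and flask settle upright onto the stand; the stack must not be lifted or toppled. Then lay the spacer flat on the rest bars of the empty steel tray, setting it down rather than dropping it, and leave the spare spacer and everything else undisturbed.

Things in the scene. Friction and masses are not known exactly. Their poses are not given: they have to be found in the camera images.
- stand: Fixed steel stand, deck 180 x 180 mm, deck top 45 mm above the bench. Origin: on the bench under the deck's centre; z up. Two posts (14 mm diameter, 60 mm tall above the deck) at x = -75 mm, y = +42 and -42 mm leave a 70 mm gap that lets the spacer out along -x and stops the round plate and tub. Its -x points to the robot's right (world -y), within 17 degrees
- spacer: Bottom of the stack: flat white plastic board 220 (x) x 50 (y) x 12 (z) mm, 0.13 kg, lying on the deck. Origin: centre of its underside. Starts some 50 mm from the stand's centre towards the stand's -x, axes within 2 degrees of the stand's: its -x end overhangs the deck by about 70 mm, to grip across the 50 mm width from above. About 155 to 165 mm of travel brings it clear of plate and deck
- plate: Round aluminium plate, 150 mm diameter, 10 mm thick, 0.25 kg, loose on the spacer. Origin: centre of its underside. When the spacer is out it lies on the deck, 45 mm above the bench
- tub: Round white plastic tub standing loose on the plate, 150 mm outer diameter, 45 mm tall, wall 6 mm, floor 8 mm thick, about 0.2 kg. Origin: centre of its underside
- flask: Flat-bottomed glass flask standing loose in the tub, 128 mm tall, 94 mm widest diameter, flat base 68 mm, about 0.18 kg; its top is about 203 mm above the bench at first. Origin: centre of its underside; z along its neck
- tray_empty: The empty one of two like fixed steel trays, 250 (x) x 112 (y) x 20 (z) mm, walls 3 mm, to the robot's right, length along world y within 9 degrees. Origin: centre of its underside. Two cross bars in it at x = +50 and -50 mm, 10 mm wide, tops 11 mm above the bench: the spacer rests on them lengthwise, underside at 11 mm (tray floor at 3 mm)
- tray_full: The other tray, same make, beside the empty one and nearer to or farther from the robot than it; holds the spare spacer. Same frame
- spare: Spare spacer, same as the spacer, lying on the bars of its own tray; to be left alone. Origin: centre of its underside
- amber_bottle: Bystander: amber glass bottle, 68 mm diameter, 130 mm tall, beyond the work area. Origin: centre of its underside
- beaker: Bystander: steel beaker, 76 mm diameter, 90 mm tall, near the robot. Origin: centre of its underside
- jar: Bystander: white jar with black cap, 72 mm diameter, 80 mm tall, beyond the trays. Origin: centre of its underside
- wrench: Bystander: steel wrench lying on the bench to the left of the stand. Origin: underside
- filter_box: Bystander: cardboard box 110 x 110 x 45 mm, on the bench to the right of the trays. Origin: centre of its underside
Things that resemble listed ones, but are neither listed nor needed, are in the scene too. What is shaped like the tub but green or red is not meant.

How it is judged:
On the way, in this order (a step that is already met when the one before it is completed fails the run):
1. the spacer is out and the plate, tub and flask stand upright on the deck (angle between flask's own z axis and vertical below 0.12 rad and angle between each of tub, plate's own z axis and vertical below 0.06 rad and z of plate in the frame of stand below 0.049 m and z of tub in the frame of plate below 0.014 m and horizontal distance between plate and stand below 0.025 m and horizontal distance between tub and plate below 0.02 m and horizontal distance between flask and tub below 0.04 m and x of spacer in the frame of stand below -0.15 m), for 0.2 s.
2. the spacer, still between the fingers, is brought down onto (within 10 mm of) the bars of the empty tray (x of spacer in the frame of tray_empty between -0.02 and 0.02 m and y of spacer in the frame of tray_empty between -0.034 and 0.034 m and z of spacer in the frame of tray_empty below 0.021 m and contact force between the fingers and spacer above 0.5 N), for 0.05 s.
At the end, for the whole second after the job is handed in: Plate flat on the deck (4 mm; centre within 25 mm of the stand's), tub flat on it (20 mm), flask upright in the tub (7 degrees, 40 mm); spacer flat on the bars inside the empty tray (3.5 mm in height), spare flat in its own tray; all at rest (angle between flask's own z axis and vertical below 0.12 rad and angle between each of tub, plate, spacer's own z axis and vertical below 0.06 rad and z of plate in the frame of stand below 0.049 m and z of tub in the frame of plate below 0.014 m and horizontal distance between plate and stand below 0.025 m and horizontal distance between tub and plate below 0.02 m and horizontal distance between flask and tub below 0.04 m and x of spacer in the frame of tray_empty between -0.02 and 0.02 m and y of spacer in the frame of tray_empty between -0.034 and 0.034 m and x of spare in the frame of tray_full between -0.02 and 0.02 m and y of spare in the frame of tray_full between -0.034 and 0.034 m and z of spacer in the frame of tray_empty below 0.0145 m and z of spare in the frame of tray_full below 0.0145 m and linear speed of each of spacer, flask, tub below 0.02 m/s); the robot touches nothing.
It fails at once if the flask, tub or plate is toppled (tilted over 20 degrees) (angle between any of flask, tub, plate's own z axis and vertical above 0.35 rad).
It fails at once if the stack is lifted (flask, tub or plate over 15 mm above its starting height) (z of flask in the frame of stand above 0.09 m or z of tub in the frame of stand above 0.082 m or z of plate in the frame of stand above 0.072 m).
It fails at once if a bystander or the spare is shifted by more than 30 mm (distance of any of amber_bottle, beaker, jar, wrench, filter_box, spare from where it was at the start of the episode above 0.03 m).
It also fails if it takes over 43 s, if anything falls off the work surface, if the arm or the gripper's body presses on something with over 40 N, if the wrist force passes 120 N, or if a joint passes its speed limit or range.

## Working session

There is one attempt and no reset: what is moved stays moved. The work goes in short steps, Python scripts to look and compute and a tool call to move; the robot and the scene stay as the last step left them, time stands still between calls to the robot, and variables do not carry over. Pictures are saved under pics/ and viewed, and the job is handed in when it is done.

Besides the shell and the picture viewer there is one more tool, called by a JSON object that holds its "name" and its "arguments". play_rows: Moves the arm, as the interface text tells. Its arguments: {"type":"object","properties":{"rows":{"type":"array","items":{"type":"array","items":{"type":"number"}}},"force":{"type":"number"}},"required":["rows"]}

```bash
ls; mkdir -p pics
python3 - <<'E'
from cell import *
import cv2
print(observe(), grip_point_offset)
for n in("scene","top"):
    cv2.imwrite(f"pics/{n}0.png",get_image(n)); m=camera_model(n); print(n,m)
E
```

```text
pics
{'clock': 0.0, 'joints': array([ 1.13839537,  0.4352219 ,  0.02495868,  1.57412551, -0.01162866,
        1.13400914, -0.07512294]), 'dq': array([ 0.00016262,  0.00066144, -0.00014393,  0.00069973,  0.00014238,
        0.00013689,  0.00031594]), 'joint_efforts': array([-2.00026861e-04, -6.67843366e+01,  9.84950624e-01, -3.14462149e+01,
       -6.05840608e-02,  4.27591510e-02,  1.16046112e-04]), 'position': array([ 0.20219729, -0.59082514,  0.22593449]), 'ee_rot': array([-2.55519289e+00,  1.82627372e+00,  2.16773988e-03]), 'force': array([-0.23343984,  0.38477356,  0.15080425]), 'ft_torque': array([0.03696002, 0.00071058, 0.02170535]), 'width': 1.0015746781596269} 0.0188
scene {'K': array([[470.10683493,   0.        , 280.60962724],
       [  0.        , 470.10683493, 213.82897618],
       [  0.        ,   0.        ,   1.        ]]), 'dist': array([-0.0026295,  0.       ,  0.       ,  0.       ,  0.       ]), 'R': array([[ 0.54167234,  0.84056537,  0.0063979 ],
       [ 0.51635279, -0.3267199 , -0.79160211],
       [-0.663303  ,  0.43209254, -0.61100341]]), 't': array([-0.29093933, -0.23508647,  1.64980855])}
top {'K': array([[479.83133703,   0.        , 277.67247592],
       [  0.        , 479.83133703, 217.30802355],
       [  0.        ,   0.        ,   1.        ]]), 'dist': array([0.0349367, 0.       , 0.       , 0.       , 0.       ]), 'R': array([[ 0.05275503, -0.99859446,  0.00510081],
       [-0.97376284, -0.05257415, -0.22140887],
       [ 0.22136584,  0.00671345, -0.97516773]]), 't': array([-0.03633164,  0.55906181,  1.28054937])}
```

View pics/scene0.png

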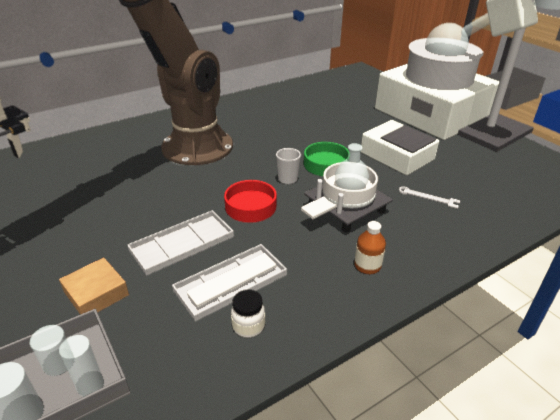

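View pics/top0.png

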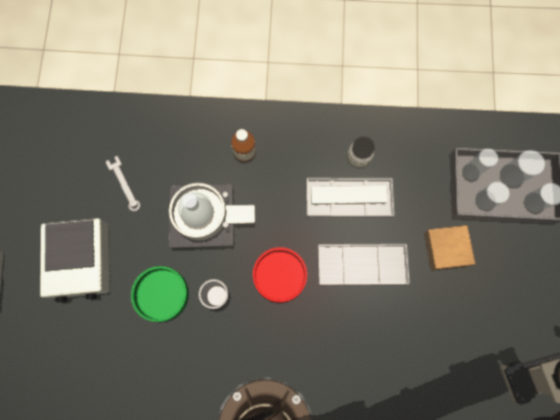

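The scene shows the stack at about (350,195), with the spacer end sticking out at (318,208). In the top view the spacer end is at (241,214). The empty tray is the nearer one, centred at about (364,265), and the full tray is at (350,196). The red tub at (280,275) lies between the stand and the trays. Next I'll measure these.

```bash
cat > h.py <<'E'
import numpy as np, cv2
from cell import *
def ray(n,uv):
    m=camera_model(n); p=cv2.undistortPoints(np.array(uv,float).reshape(-1,1,2),m["K"],m["dist"]).reshape(-1,2)
    d=np.c_[p,np.ones(len(p))]@m["R"]; c=-m["R"].T@m["t"]; return c,d
def plane(n,uv,z):
    c,d=ray(n,uv); return c+d*((z-c[2])/d[:,2])[:,None]
def proj(n,X):
    m=camera_model(n); return cv2.projectPoints(np.array(X,float).reshape(-1,3),cv2.Rodrigues(m["R"])[0],m["t"],m["K"],m["dist"])[0].reshape(-1,2)
E
python3 - <<'E'
from h import *
im=cv2.imread("pics/top0.png")
c=im[170:300,150:420]; cv2.imwrite("pics/tz.png",cv2.resize(c,None,fx=2.9,fy=2.9,interpolation=cv2.INTER_CUBIC))
im=cv2.imread("pics/scene0.png")
c=im[130:260,280:420]; cv2.imwrite("pics/sz.png",cv2.resize(c,None,fx=4,fy=4,interpolation=cv2.INTER_CUBIC))
E
```

```text
(no output)
```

View pics/tz.png

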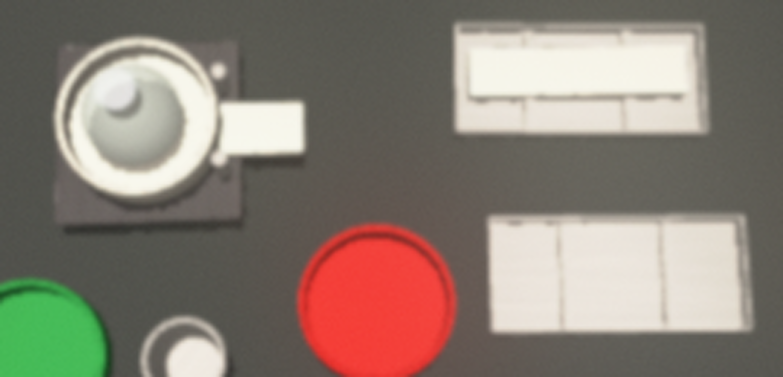

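View pics/sz.png

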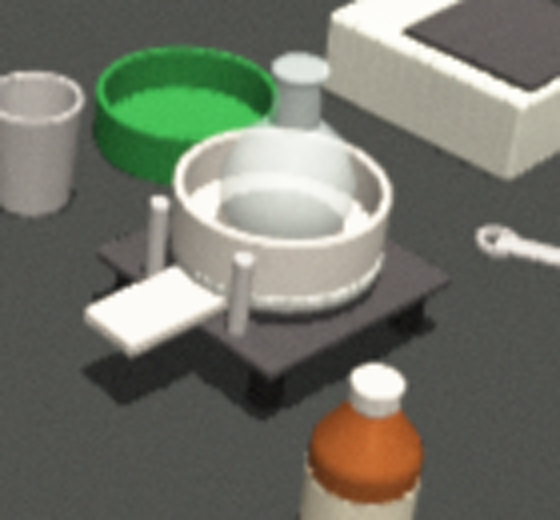

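The zooms show the spacer end with its -x edge at crop x of about 304 (y 101 to 156), the posts at (219,70) and (219,158), and the empty tray outline spanning (490,215) to (752,330).

Run:
```python
from h import *
im=cv2.imread("pics/top0.png"); hsv=cv2.cvtColor(im,cv2.COLOR_BGR2HSV)
g=im.min(2)
def quad(name,x0,y0,x1,y1,z,th):
    m=np.zeros_like(g); m[y0:y1,x0:x1]=(g[y0:y1,x0:x1]>th)*255
    cs=cv2.findContours(m,cv2.RETR_EXTERNAL,cv2.CHAIN_APPROX_NONE)[0]; c=max(cs,key=cv2.contourArea)
    P=plane("top",c.reshape(-1,2),z)[:,:2]
    r=cv2.minAreaRect((P*1000).astype(np.float32)); print(name,cv2.contourArea(c),r,cv2.boundingRect(c))
    print(cv2.boxPoints(r).round(1).tolist())
for th in(110,150): quad("empty",300,236,420,295,.02,th)
for th in(110,150): quad("full",298,170,405,222,.02,th)
for th in (110,150,180): quad("sp",230,195,265,235,.057,th)
# spacer edges subpixel
gg=g.astype(float)
def edge_v(cols,ya,yb,sgn):
    pts=[]
    for x in cols:
        s=gg[ya:yb,x]; d=np.diff(s)*sgn; d=np.clip(d,0,None); pts.append((x,ya+(d*(np.arange(len(d))+.5)).sum()/d.sum()))
    return np.array(pts)
def edge_h(rows,xa,xb):
    pts=[]
    for y in rows:
        s=gg[y,xa:xb]; d=np.clip(-np.diff(s),0,None); pts.append((xa+(d*(np.arange(len(d))+.5)).sum()/d.sum(),y))
    return np.array(pts)
A=plane("top",edge_v(range(230,252),200,210,1),.057);B=plane("top",edge_v(range(230,252),219,228,-1),.057)
C=plane("top",edge_h(range(208,221),250,260),.057)
for Q in(A,B,C): print(Q.mean(0).round(4), np.polyfit(Q[:,1],Q[:,0],1) if Q is not C else np.polyfit(Q[:,0],Q[:,1],1), Q[[0,-1]].round(4).tolist())
# tops of posts
for n,uvs in(("top",[(150+219/2.9,170+70/2.9),(150+219/2.9,170+158/2.9)]),("scene",[(280+242/4,130+258/4),(280+159/4,130+200/4)])): print(n,plane(n,uvs,.105).round(4).tolist())
# red
m=cv2.inRange(hsv,(0,150,80),(6,255,255)); c=max(cv2.findContours(m,0,1)[0],key=cv2.contourArea)
print("red",cv2.minEnclosingCircle((plane("top",c.reshape(-1,2),.045)[:,:2]*1000).astype(np.float32)))
# tub rim ellipse: white around
m=((g>120)*255).astype(np.uint8); m[:, :160]=0;m[:,231:]=0;m[:170]=0;m[260:]=0
c=max(cv2.findContours(m,0,1)[0],key=cv2.contourArea); 
P=(plane("top",c.reshape(-1,2),.112)[:,:2]*1000).astype(np.float32);print("tub",cv2.minEnclosingCircle(P))
```

```text
empty 3649.5 ((449.32659912109375, -254.1123809814453), (118.51434326171875, 256.729248046875), 3.9027020931243896) (318, 243, 92, 43)
[[381.5, -130.10000610351562], [398.8999938964844, -386.20001220703125], [517.2000122070312, -378.1000061035156], [499.70001220703125, -122.0]]
empty 3247.0 ((448.3460693359375, -250.28277587890625), (113.57804107666016, 243.88430786132812), 3.544586181640625) (318, 244, 89, 41)
[[384.1000061035156, -132.10000610351562], [399.20001220703125, -375.5], [512.5999755859375, -368.5], [497.5, -125.0999984741211]]
full 3328.5 ((643.9847412109375, -212.69821166992188), (117.9340591430664, 256.32415771484375), 3.0825271606445312) (306, 177, 89, 40)
[[578.2000122070312, -87.9000015258789], [592.0, -343.79998779296875], [709.7999877929688, -337.5], [696.0, -81.5999984741211]]
full 2840.5 ((642.300048828125, -211.35536193847656), (108.80545806884766, 247.56900024414062), 3.0746445655822754) (307, 179, 86, 37)
[[581.2999877929688, -90.69999694824219], [594.5999755859375, -337.8999938964844], [703.2999877929688, -332.0], [690.0, -84.80000305175781]]
sp 460.0 ((567.
[... 614 characters left out ...]
5894775390625), 3.106579303741455) (230, 206, 24, 17)
[[540.7999877929688, 127.19999694824219], [544.2999877929688, 62.0], [590.5, 64.5], [587.0, 129.8000030517578]]
[0.5922 0.1004 0.057 ] [-0.05938395  0.59814594] [[0.5904, 0.13, 0.057], [0.5941, 0.0708, 0.057]]
[0.5406 0.0968 0.057 ] [-0.07759104  0.54815838] [[0.5388, 0.1261, 0.057], [0.5431, 0.0675, 0.057]]
[0.5675 0.0598 0.057 ] [0.07378063 0.01792647] [[0.5849, 0.061, 0.057], [0.5502, 0.0587, 0.057]]
top [[0.6078, 0.1392, 0.105], [0.5232, 0.1327, 0.105]]
scene [[0.6074, 0.1425, 0.105], [0.5222, 0.1374, 0.105]]
red ((403.6583251953125, -19.7934627532959), 76.22257995605469)
tub ((556.5864868164062, 202.6683807373047), 87.81916046142578)
```

```bash
cat >> h.py <<'E'
from scipy.spatial.transform import Rotation as Ro
def plan(tgt,yaw,n,show=True):
    """rows (fractions) to reach tgt TCP, tool down, jaw-x at world yaw, over n equal rows"""
    o=observe(); p=np.array(o["position"]); R=Ro.from_rotvec(o["ee_rot"])
    c,s=np.cos(yaw),np.sin(yaw); T=Ro.from_matrix(np.array([[c,s,0],[s,-c,0],[0,0,-1]]))
    dr=(R.inv()*T).as_rotvec(); d=(np.array(tgt)-p)/n
    print("clock",o["clock"],"pos",p.round(4),"togo",(np.array(tgt)-p).round(4),"turn",dr.round(4),"F",o["force"].round(1),"w",round(o["width"],3))
    for i in range(n):
        Ri=R*Ro.from_rotvec(dr*i/n); print((Ri.inv().apply(d)/.15).round(3).tolist(),(dr/n/.5).round(3).tolist())
E
python3 - <<'E'
from h import *
print("spacer end scene",plane("scene",[(280+88/4,130+311/4),(280+133/4,130+348/4)],.057).round(4).tolist())
im=cv2.imread("pics/scene0.png"); g=im.min(2)
for nm,(x0,y0,x1,y1) in dict(empty=(120,205,240,275),full=(165,240,295,318)).items():
    m=np.zeros_like(g); m[y0:y1,x0:x1]=(g[y0:y1,x0:x1]>120)*255
    c=max(cv2.findContours(m,0,1)[0],key=cv2.contourArea); P=plane("scene",c.reshape(-1,2),.02)[:,:2]*1000
    print(nm,cv2.minAreaRect(P.astype(np.float32)),cv2.boundingRect(c))
print("box",plane("top",[(429,228),(474,268)],.045).round(3).tolist())
plan([.572,.02,.2],.068,14)
E
```

```text
spacer end scene [[0.5492, 0.0609, 0.057], [0.5986, 0.0628, 0.057]]
empty ((454.05615234375, -252.81065368652344), (134.6597900390625, 255.83155822753906), 3.22308611869812) (128, 210, 106, 65)
full ((647.9962768554688, -210.9351043701172), (129.40782165527344, 254.89724731445312), 2.900331497192383) (172, 244, 115, 74)
box [[0.556, -0.434, 0.045], [0.45, -0.555, 0.045]]
clock 0.1 pos [ 0.2022 -0.5909  0.226 ] togo [ 0.3698  0.6109 -0.026 ] turn [-8.0000e-04  1.3000e-03 -1.3091e+00] F [-0.2 -0.2  0.4] w 1.0
[-0.218, -0.261, 0.013] [-0.0, 0.0, -0.187]
[-0.193, -0.28, 0.013] [-0.0, 0.0, -0.187]
[-0.166, -0.297, 0.013] [-0.0, 0.0, -0.187]
[-0.137, -0.311, 0.013] [-0.0, 0.0, -0.187]
[-0.108, -0.322, 0.013] [-0.0, 0.0, -0.187]
[-0.077, -0.331, 0.013] [-0.0, 0.0, -0.187]
[-0.046, -0.337, 0.012] [-0.0, 0.0, -0.187]
[-0.014, -0.34, 0.012] [-0.0, 0.0, -0.187]
[0.017, -0.34, 0.012] [-0.0, 0.0, -0.187]
[0.049, -0.336, 0.012] [-0.0, 0.0, -0.187]
[0.08, -0.33, 0.012] [-0.0, 0.0, -0.187]
[0.111, -0.322, 0.012] [-0.0, 0.0, -0.187]
[0.14, -0.31, 0.012] [-0.0, 0.0, -0.187]
[0.169, -0.295, 0.012] [-0.0, 0.0, -0.187]
```

{"name": "play_rows", "arguments": {"rows": [[-0.22, -0.26, 0, 0, 0, -0.19, -1], [-0.19, -0.28, 0, 0, 0, -0.19, -1], [-0.17, -0.3, 0, 0, 0, -0.19, -1], [-0.14, -0.31, 0, 0, 0, -0.19, -1], [-0.11, -0.32, 0, 0, 0, -0.19, -1]]}}

```text
clock: 0.6
position: [0.3256, -0.3775, 0.223]
ee_rot: [2.914, -1.169, -0.008]
force: [0.3, -0.3, 0.5]
width: 0.994
```

{"name": "play_rows", "arguments": {"rows": [[-0.08, -0.33, 0, 0, 0, -0.19, -1], [-0.05, -0.34, 0, 0, 0, -0.19, -1], [-0.01, -0.34, 0, 0, 0, -0.19, -1], [0.02, -0.34, 0, 0, 0, -0.19, -1], [0.05, -0.34, 0, 0, 0, -0.19, -1]]}}

```text
clock: 1.1
position: [0.4481, -0.1597, 0.222]
ee_rot: [3.112, -0.421, -0.01]
force: [1.8, -0.7, 0.2]
width: 1.001
```

Run:
```python
from h import *
plan([.569,.06,.18],.068,8)
```

```text
clock 1.1 pos [ 0.4481 -0.1597  0.222 ] togo [ 0.1209  0.2197 -0.042 ] turn [ 0.0009  0.0063 -0.3366] F [ 1.8 -0.7  0.2] w 1.001
[0.049, -0.203, 0.034] [0.0, 0.002, -0.084]
[0.057, -0.201, 0.034] [0.0, 0.002, -0.084]
[0.066, -0.199, 0.034] [0.0, 0.002, -0.084]
[0.074, -0.196, 0.035] [0.0, 0.002, -0.084]
[0.082, -0.192, 0.035] [0.0, 0.002, -0.084]
[0.09, -0.189, 0.035] [0.0, 0.002, -0.084]
[0.098, -0.185, 0.035] [0.0, 0.002, -0.084]
[0.105, -0.18, 0.035] [0.0, 0.002, -0.084]
```

{"name": "play_rows", "arguments": {"rows": [[0.05, -0.2, 0.03, 0, 0, -0.085, -1], [0.06, -0.2, 0.03, 0, 0, -0.085, -1], [0.07, -0.2, 0.035, 0, 0, -0.085, -1], [0.075, -0.2, 0.035, 0, 0, -0.085, -1], [0.08, -0.19, 0.035, 0, 0, -0.085, -1]]}}

```text
clock: 1.6
position: [0.5264, -0.0127, 0.1961]
ee_rot: [-3.141, 0.064, 0.009]
force: [0.4, 0.3, -0.1]
width: 1.002
```

{"name": "play_rows", "arguments": {"rows": [[0.09, -0.19, 0.035, 0, 0, -0.085, -1], [0.1, -0.185, 0.035, 0, 0, -0.085, -1], [0.105, -0.18, 0.035, 0, 0, -0.085, -1], [0, 0, 0, 0, 0, 0, -1]]}}

```text
clock: 2.0
position: [0.5715, 0.0788, 0.1775]
ee_rot: [-3.135, -0.154, 0.013]
force: [0.1, 0.5, -0.3]
width: 1.003
```

Run:
```python
from h import *
plan([.569,.077,.10],.068,3)
cv2.imwrite("pics/t1.png",get_image("top")[100:310,130:410].repeat(2,0).repeat(2,1))
```

```text
clock 2.0 pos [0.5715 0.0788 0.1775] togo [-0.0025 -0.0018 -0.0775] turn [-0.0035  0.0081  0.0303] F [ 0.1  0.5 -0.3] w 1.003
[-0.004, 0.004, 0.172] [-0.002, 0.005, 0.02]
[-0.005, 0.004, 0.172] [-0.002, 0.005, 0.02]
[-0.005, 0.004, 0.172] [-0.002, 0.005, 0.02]
```

View pics/t1.png

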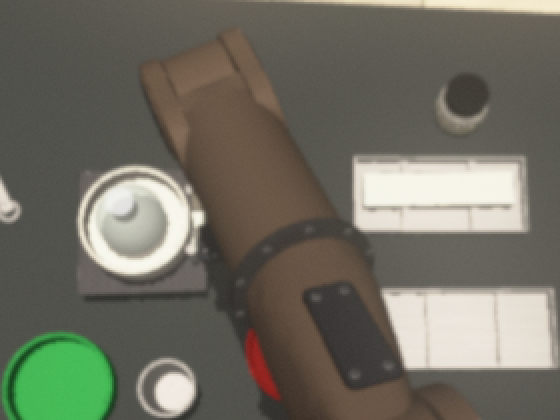

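The stack is undisturbed. The arm hides the spacer end at about (225,225) in this crop. Descending.

{"name": "play_rows", "arguments": {"rows": [[0, 0, 0.17, 0, 0.005, 0.02, -1], [0, 0.01, 0.17, 0, 0.005, 0.02, -1], [-0.01, 0.01, 0.17, 0, 0.005, 0.02, -1], [0, 0, 0, 0, 0, 0, -1]]}}

```text
clock: 2.45
position: [0.5685, 0.0689, 0.0991]
ee_rot: [3.139, 0.093, -0.002]
force: [-0.9, -1.2, -0.5]
width: 1.002
```

Run:
```python
from h import *
plan([.568,.076,.040],.068,3)
im=get_image("scene"); cv2.imwrite("pics/s1.png",cv2.resize(im[110:270,240:430],None,fx=3.5,fy=3.5))
```

```text
clock 2.45 pos [0.5685 0.0689 0.0991] togo [-0.0005  0.0071 -0.0591] turn [ 0.0011  0.0013 -0.0087] F [-0.9 -1.2 -0.5] w 1.002
[-0.0, -0.016, 0.131] [0.001, 0.001, -0.006]
[-0.0, -0.016, 0.131] [0.001, 0.001, -0.006]
[-0.0, -0.016, 0.131] [0.001, 0.001, -0.006]
```

View pics/s1.png

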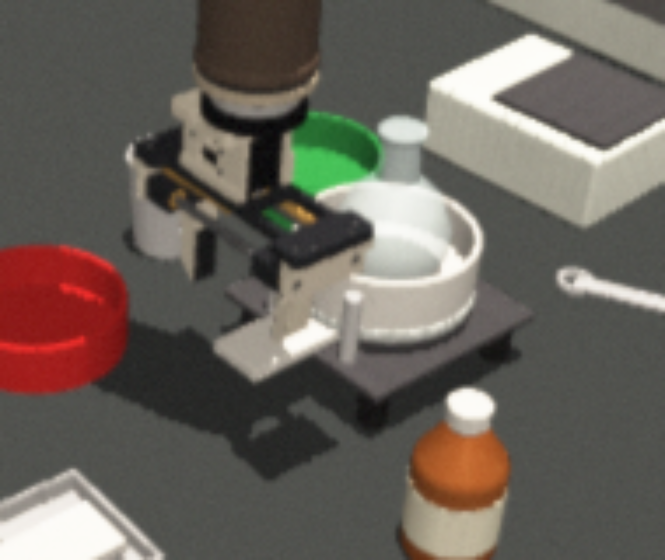

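The gripper is over the spacer end, with the near finger at (290,320) above it and just in front of the post. Continuing down.

{"name": "play_rows", "arguments": {"rows": [[0, -0.02, 0.13, 0, 0, -0.005, -1], [0, -0.02, 0.13, 0, 0, -0.005, -1], [0, -0.02, 0.12, 0, 0, -0.005, -1], [0, 0, 0, 0, 0, 0, -1]]}}

```text
clock: 2.9
position: [0.5735, 0.0764, 0.0492]
ee_rot: [3.139, 0.099, 0.015]
force: [-1.0, -0.4, -0.5]
width: 1.0
```

Run:
```python
from h import *
plan([.568,.076,.040],.068,1)
im=get_image("scene"); cv2.imwrite("pics/s2.png",cv2.resize(im[130:250,260:400],None,fx=4.5,fy=4.5))
```

```text
clock 2.9 pos [0.5735 0.0764 0.0492] togo [-0.0055 -0.0004 -0.0092] turn [ 0.0015 -0.0093 -0.0047] F [-1.  -0.4 -0.5] w 1.0
[-0.038, 0.0, 0.061] [0.003, -0.019, -0.009]
```

View pics/s2.png

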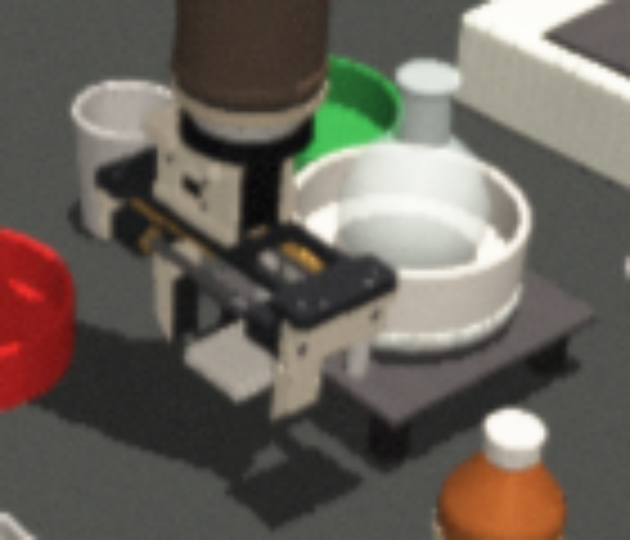

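{"name": "play_rows", "arguments": {"rows": [[-0.02, 0, 0.06, 0, -0.02, -0.01, -1], [0, 0, 0, 0, 0, 0, -1]]}}

```text
clock: 3.15
position: [0.5732, 0.0758, 0.0439]
ee_rot: [3.138, 0.106, 0.007]
force: [0.7, -0.7, -1.0]
width: 1.0
```

Run:
```python
from h import *
plan([.569,.076,.040],.068,1)
```

```text
clock 3.15 pos [0.5732 0.0758 0.0439] togo [-0.0042  0.0002 -0.0039] turn [ 0.0016 -0.0043 -0.0007] F [ 0.7 -0.7 -1. ] w 1.0
[-0.028, -0.004, 0.026] [0.003, -0.009, -0.001]
```

{"name": "play_rows", "arguments": {"rows": [[-0.04, 0, 0.04, 0, -0.01, 0, -1], [-0.01, 0, 0.01, 0, 0, 0, -0.5], [0, 0, 0, 0, 0, 0, 0.5], [0, 0, 0, 0, 0, 0, 0.5], [0, 0, 0, 0, 0, 0, 0.5]], "force": 15}}

```text
clock: 3.65
position: [0.5661, 0.0749, 0.0376]
ee_rot: [3.138, 0.105, 0.002]
force: [-0.4, 0.1, -0.3]
width: 0.699
```

{"name": "play_rows", "arguments": {"rows": [[0, 0, 0, 0, 0, 0, 0.5], [0, 0, 0, 0, 0, 0, 0.5]]}}

```text
clock: 3.85
position: [0.5666, 0.0749, 0.0378]
ee_rot: [3.138, 0.104, 0.003]
force: [1.0, -0.1, -1.2]
width: 0.542
```

{"name": "play_rows", "arguments": {"rows": [[0, 0, 0, 0, 0, 0, -0.4], [0, 0, 0, 0, 0, 0, -0.4], [0, 0, -0.025, 0, 0, 0, -0.4], [0, 0, 0, 0, 0, 0, 0.5], [0, 0, 0, 0, 0, 0, 0.5]]}}

```text
clock: 4.35
position: [0.5664, 0.0751, 0.0419]
ee_rot: [3.138, 0.105, 0.003]
force: [0.3, 0.0, 0.3]
width: 0.575
```

{"name": "play_rows", "arguments": {"rows": [[0, 0, 0, 0, 0, 0, 0.5], [0, 0, 0, 0, 0, 0, 0.5], [0, 0, 0, 0, 0, 0, 0.5]], "force": 50}}

```text
clock: 4.65
position: [0.5665, 0.0751, 0.042]
ee_rot: [3.139, 0.104, 0.003]
force: [0.2, -0.2, 0.4]
width: 0.541
```

Run:
```python
from h import *
plan([.569,.076,.040],.068,1)
```

```text
clock 4.65 pos [0.5665 0.0751 0.042 ] togo [ 0.0025  0.0009 -0.002 ] turn [ 0.0014 -0.002  -0.0016] F [ 0.2 -0.2  0.4] w 0.541
[0.017, -0.005, 0.013] [0.003, -0.004, -0.003]
```

{"name": "play_rows", "arguments": {"rows": [[0, 0.03, 0, 0, 0, 0, 0.5], [0, 0.05, 0, 0, 0, 0, 0.5], [0, 0.05, 0, 0, 0, 0, 0.5], [0, 0.05, 0, 0, 0, 0, 0.5], [0, 0.05, 0, 0, 0, 0, 0.5]]}}

```text
clock: 5.15
position: [0.5681, 0.0513, 0.0421]
ee_rot: [-3.127, -0.119, -0.005]
force: [-0.6, 10.6, -1.3]
width: 0.54
```

Run:
```python
from h import *
plan([.5665+.068*.165,.0751-.165,.042],.068,1)
im=get_image("scene"); cv2.imwrite("pics/s3.png",cv2.resize(im[130:250,260:400],None,fx=4.5,fy=4.5))
```

```text
clock 5.15 pos [0.5681 0.0513 0.0421] togo [ 9.600e-03 -1.412e-01 -1.000e-04] turn [-0.0125 -0.0037  0.0083] F [-0.6 10.6 -1.3] w 0.54
[-0.008, 0.943, -0.011] [-0.025, -0.007, 0.017]
```

View pics/s3.png

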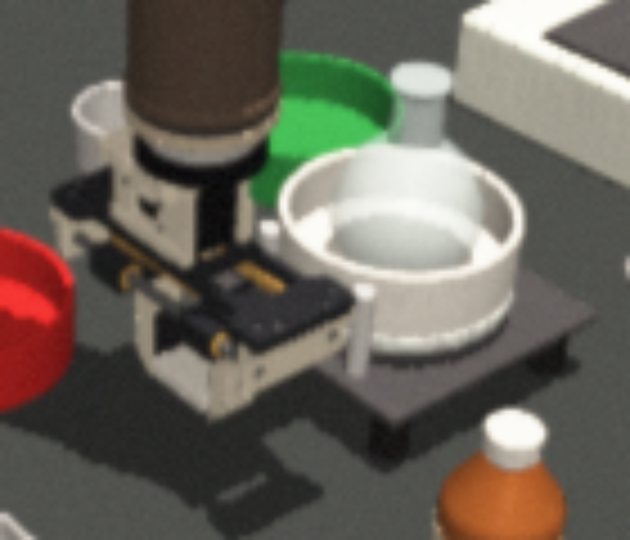

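The spacer is moving, the drag is about 10 N, and the tub at (400,240) stays upright against the posts. Continuing the pull.

{"name": "play_rows", "arguments": {"rows": [[0, 0.06, 0, -0.005, 0, 0.005, 0.5], [0, 0.06, 0, -0.005, 0, 0.005, 0.5], [0, 0.06, 0, -0.005, 0, 0.005, 0.5], [0, 0.06, 0, -0.003, 0, 0, 0.5], [0, 0.06, 0, -0.003, 0, 0, 0.5]]}}

```text
clock: 5.7
position: [0.5703, 0.0202, 0.042]
ee_rot: [-3.119, -0.127, -0.007]
force: [-1.5, 12.1, -0.4]
width: 0.54
```

Run:
```python
from h import *
plan([.5665+.068*.165,.0751-.165,.042],.068,1)
im=get_image("scene"); cv2.imwrite("pics/s4.png",cv2.resize(im[130:250,260:400],None,fx=4.5,fy=4.5))
```

```text
clock 5.7 pos [0.5703 0.0202 0.042 ] togo [ 0.0074 -0.1101 -0.    ] turn [-0.0203 -0.0053  0.0133] F [-1.5 12.1 -0.4] w 0.54
[-0.01, 0.736, -0.015] [-0.041, -0.011, 0.027]
```

View pics/s4.png

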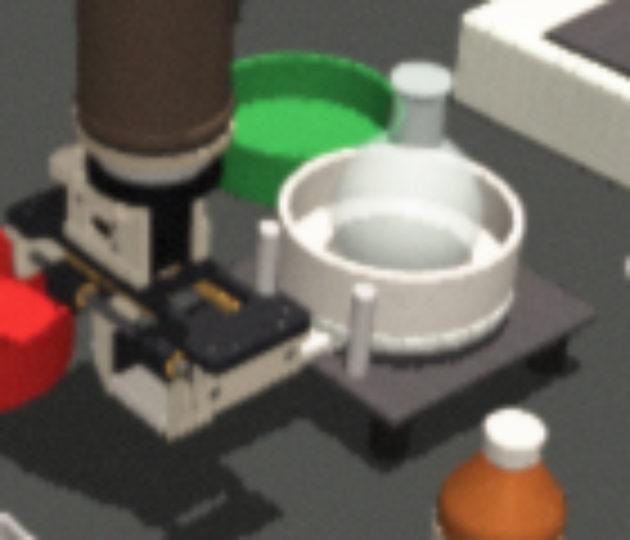

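{"name": "play_rows", "arguments": {"rows": [[0, 0.06, 0, -0.02, 0, 0.01, 0.5], [0, 0.06, 0, -0.02, 0, 0.01, 0.5], [0, 0.06, 0, -0.02, 0, 0.01, 0.5], [0, 0.06, 0, -0.02, 0, 0.01, 0.5], [0, 0.06, 0, -0.02, 0, 0.01, 0.5]]}}

```text
clock: 6.25
position: [0.5716, -0.0068, 0.0422]
ee_rot: [3.132, 0.112, 0.01]
force: [-2.2, 13.9, 0.3]
width: 0.534
```

Run:
```python
from h import *
plan([.5665+.068*.165,.0751-.165,.042],.068,1)
im=get_image("scene"); cv2.imwrite("pics/s5.png",cv2.resize(im[130:250,260:400],None,fx=4.5,fy=4.5))
```

```text
clock 6.25 pos [ 0.5716 -0.0068  0.0422] togo [ 0.0062 -0.0831 -0.0002] turn [ 0.008  -0.0059  0.0034] F [-2.2 13.9  0.3] w 0.534
[0.001, 0.556, 0.006] [0.016, -0.012, 0.007]
```

View pics/s5.png

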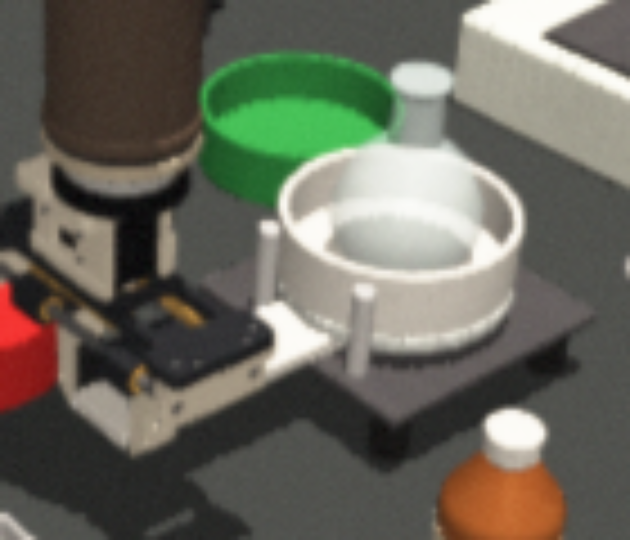

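{"name": "play_rows", "arguments": {"rows": [[0, 0.06, 0, -0.003, 0, 0.005, 0.5], [0, 0.06, 0, -0.01, 0, 0.005, 0.5], [0, 0.06, 0, -0.01, 0, 0.005, 0.5], [0, 0.06, 0, -0.01, 0, 0, 0.5], [0, 0.06, 0, -0.01, 0, 0, 0.5]]}}

```text
clock: 6.8
position: [0.5736, -0.0245, 0.0429]
ee_rot: [-3.137, -0.133, -0.015]
force: [-0.8, 19.8, -1.0]
width: 0.537
```

Run:
```python
from h import *
plan([.5665+.068*.165,.0751-.165,.042],.068,1)
im=get_image("scene"); cv2.imwrite("pics/s6.png",cv2.resize(im[130:250,260:400],None,fx=4.5,fy=4.5))
```

```text
clock 6.8 pos [ 0.5736 -0.0245  0.0429] togo [ 0.0041 -0.0654 -0.0009] turn [-0.0019 -0.0093  0.0168] F [-0.8 19.8 -1. ] w 0.537
[-0.01, 0.437, 0.005] [-0.004, -0.019, 0.034]
```

View pics/s6.png

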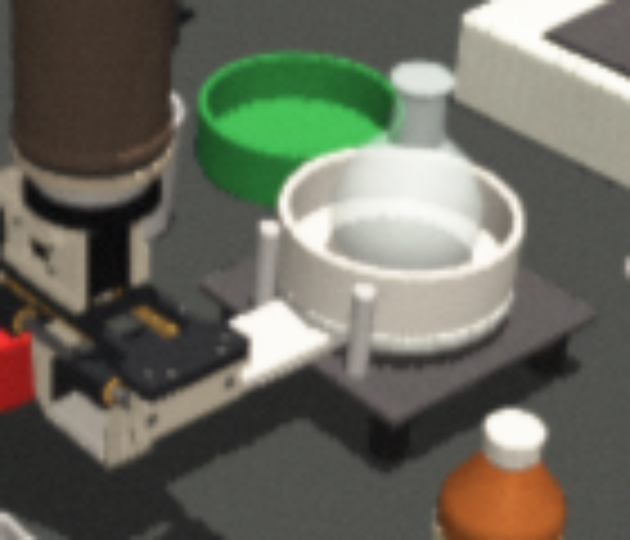

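{"name": "play_rows", "arguments": {"rows": [[0, 0.07, 0.003, -0.01, -0.005, 0.015, 0.5], [0, 0.07, 0.003, -0.015, -0.005, 0.015, 0.5], [0, 0.07, 0.003, -0.015, -0.005, 0.015, 0.5]], "force": 58}}

```text
clock: 7.15
position: [0.5748, -0.0464, 0.0414]
ee_rot: [3.132, 0.113, 0.002]
force: [-0.8, 2.4, -0.5]
width: 0.538
```

Run:
```python
from h import *
plan([.5665+.068*.165,.0751-.165,.042],.068,1)
im=get_image("scene"); cv2.imwrite("pics/s7.png",cv2.resize(im[130:250,260:400],None,fx=4.5,fy=4.5))
```

```text
clock 7.15 pos [ 0.5748 -0.0464  0.0414] togo [ 0.0029 -0.0435  0.0006] turn [ 0.0072 -0.001   0.0042] F [-0.8  2.4 -0.5] w 0.538
[-0.001, 0.291, -0.002] [0.014, -0.002, 0.008]
```

View pics/s7.png

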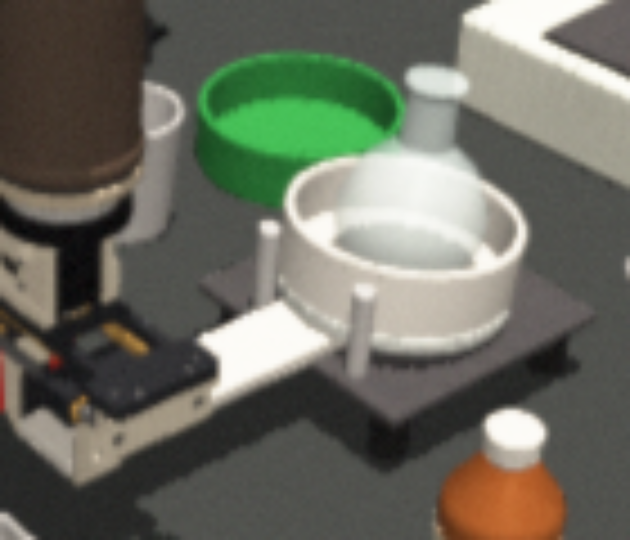

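The stack has tipped about 0.1 rad onto the far side of the deck, as expected. The spacer's inner end still carries the plate near the posts at (320,335).

{"name": "play_rows", "arguments": {"rows": [[0, 0.06, 0, 0, 0, 0.005, 0.5], [0, 0.06, 0, 0, 0, 0, 0.5], [0, 0.06, 0, 0, 0, 0, 0.5], [0, 0.06, 0, 0, 0, 0, 0.5]]}}

```text
clock: 7.6
position: [0.5774, -0.0882, 0.0416]
ee_rot: [3.13, 0.105, 0.002]
force: [0.1, -0.5, -0.7]
width: 0.538
```

Run:
```python
from h import *
plan([.5665+.068*.165,.0751-.165,.042],.068,1)
im=get_image("scene"); cv2.imwrite("pics/s8.png",cv2.resize(im[130:250,260:400],None,fx=4.5,fy=4.5))
```

```text
clock 7.6 pos [ 0.5774 -0.0882  0.0416] togo [ 0.0003 -0.0017  0.0004] turn [ 0.0099 -0.0008 -0.0008] F [ 0.1 -0.5 -0.7] w 0.538
[0.001, 0.011, -0.002] [0.02, -0.002, -0.002]
```

View pics/s8.png

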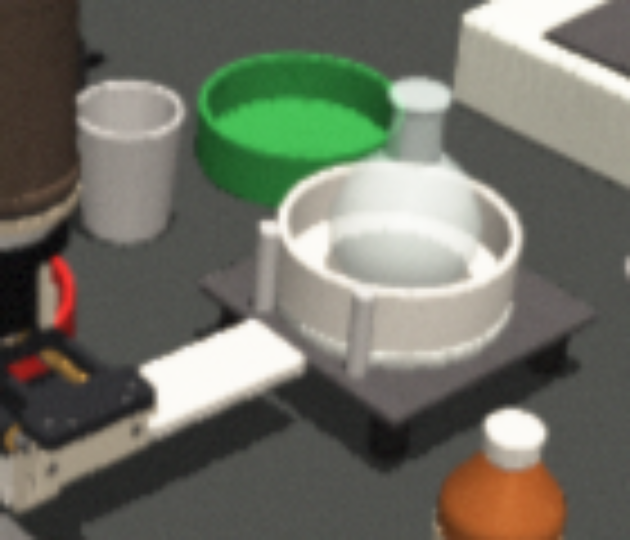

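The spacer is out, with its inner end at (250,325)–(303,360), and the stack stands upright on the deck. I'll pull a little farther, hold, then lift.

{"name": "play_rows", "arguments": {"rows": [[0, 0.06, 0, 0.01, 0, 0, 0.5], [0, 0.06, 0, 0.01, 0, 0, 0.5], [0, 0, 0, 0, 0, 0, 0.5], [0, 0, 0, 0, 0, 0, 0.5], [0, 0.03, -0.1, 0, 0, 0, 0.5]]}}

```text
clock: 8.15
position: [0.5766, -0.1171, 0.0547]
ee_rot: [3.139, 0.098, -0.007]
force: [-0.6, 0.2, -1.3]
width: 0.536
```

{"name": "play_rows", "arguments": {"rows": [[0, 0.05, -0.15, 0, 0, 0, 0.5], [0, 0.05, -0.15, 0, 0, 0, 0.5], [0, 0.05, -0.1, 0, 0, 0, 0.5], [0, 0, 0, 0, 0, 0, 0.5], [0, 0, 0, 0, 0, 0, 0.5]]}}

```text
clock: 8.65
position: [0.5787, -0.1374, 0.1174]
ee_rot: [-3.14, -0.104, 0.006]
force: [-0.1, -0.5, -1.5]
width: 0.538
```

Run:
```python
from h import *
plan([.456,-.348,.10],.068,6)
a=get_image("scene");b=get_image("top")
cv2.imwrite("pics/s9.png",a);cv2.imwrite("pics/t9.png",b)
cv2.imwrite("pics/c9.png",np.hstack([cv2.resize(a[130:300,150:400],(500,340)),cv2.resize(b[160:300,150:273],(299,340))]))
```

```text
clock 8.65 pos [ 0.5787 -0.1374  0.1174] togo [-0.1227 -0.2106 -0.0174] turn [-0.0002  0.0035 -0.0019] F [-0.1 -0.5 -1.5] w 0.538
[-0.151, 0.224, 0.02] [-0.0, 0.001, -0.001]
[-0.151, 0.224, 0.02] [-0.0, 0.001, -0.001]
[-0.152, 0.224, 0.02] [-0.0, 0.001, -0.001]
[-0.152, 0.224, 0.02] [-0.0, 0.001, -0.001]
[-0.152, 0.224, 0.02] [-0.0, 0.001, -0.001]
[-0.152, 0.224, 0.019] [-0.0, 0.001, -0.001]
```

View pics/c9.png

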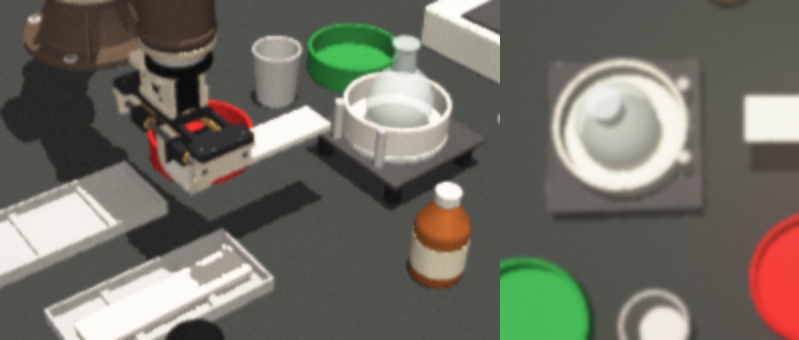

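View pics/t9.png

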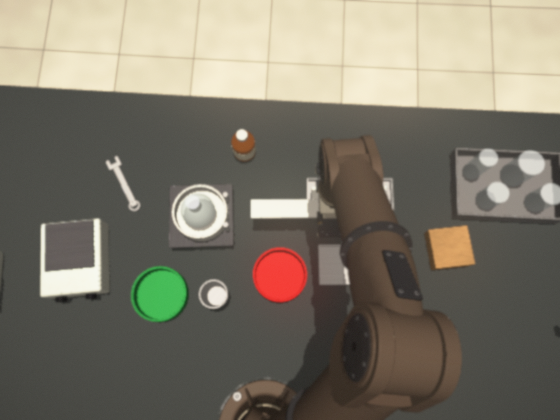

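The stack stands upright on the deck, and the held spacer's inner end is at column 250 or so, rows 199–218, in the top view. Next I'll measure how the spacer sits in the grip.

Run:
```python
from h import *
g=cv2.imread("pics/t9.png").min(2).astype(float); z=.1324
tcp=np.array([.5787,-.1374])
def cen(s,sgn):
    d=np.clip(np.diff(s)*sgn,0,None); return (d*(np.arange(len(d))+.5)).sum()/d.sum()
A=plane("top",[(x,193+cen(g[193:206,x],1)) for x in range(255,302)],z)
B=plane("top",[(x,212+cen(g[212:226,x],-1)) for x in range(255,302)],z)
C=plane("top",[(243+cen(g[y,243:257],1),y) for y in range(203,215)],z)
for Q in(A,B):print(np.polyfit(Q[:,1],Q[:,0],1),Q.mean(0))
print("width",A[:,0].mean()-B[:,0].mean(),"end",C.mean(0))
sl=(np.polyfit(A[:,1],A[:,0],1)+np.polyfit(B[:,1],B[:,0],1))/2
e=C.mean(0)[:2]; e[0]=np.polyval(sl,e[1]); u=np.array([-sl[0],-1]);u/=np.linalg.norm(u)
ctr=e+.11*u; print("u",u,"end",e,"centre",ctr,"tcp-centre",tcp-ctr, "along",(tcp-ctr)@u)
# scene check of inner end corners, height from both
a=cv2.imread("pics/s9.png"); cv2.imwrite("pics/sz9.png",cv2.resize(a[170:230,265:325],None,fx=9,fy=9,interpolation=cv2.INTER_CUBIC))
print(proj("scene",[[e[0]+.025,e[1],z],[e[0]-.025,e[1],z]]))
```

```text
[-0.05675569  0.59490307] [ 0.59519512 -0.00514571  0.1324    ]
[-0.06581547  0.54309556] [ 0.5436132  -0.00786496  0.1324    ]
width 0.05158192388504279 end [0.5644449  0.06775354 0.1324    ]
u [ 0.06117081 -0.99812731] end [0.564847   0.06775354] centre [ 0.57157579 -0.04204046] tcp-centre [ 0.00712421 -0.09535954] along 0.09561675067930811
[[314.24755691 191.44783929]
 [303.08115914 182.25942627]]
```

View pics/sz9.png

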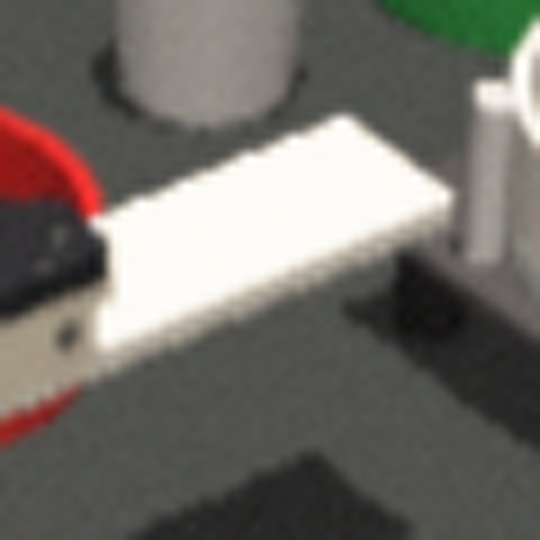

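The scene view agrees with the prediction to within 1 px. The spacer is level and unslipped, with its centre 95.6 mm behind the grip. Moving to the tray.

{"name": "play_rows", "arguments": {"rows": [[-0.12, 0.18, 0, 0, 0, 0, 0.5], [-0.15, 0.22, 0, 0, 0, 0, 0.5], [-0.15, 0.22, 0, 0, 0, 0, 0.5], [-0.15, 0.22, 0, 0, 0, 0, 0.5], [-0.15, 0.22, 0, 0, 0, 0, 0.5]]}}

```text
clock: 9.25
position: [0.4819, -0.2966, 0.1122]
ee_rot: [-3.13, -0.132, 0.01]
force: [0.3, -0.9, -1.2]
width: 0.537
```

Run:
```python
from h import *
plan([.456,-.348,.10],.066,3)
```

```text
clock 9.25 pos [ 0.4819 -0.2966  0.1122] togo [-0.0259 -0.0514 -0.0122] turn [-0.0088  0.006   0.0182] F [ 0.3 -0.9 -1.2] w 0.537
[-0.067, 0.109, 0.027] [-0.006, 0.004, 0.012]
[-0.066, 0.11, 0.027] [-0.006, 0.004, 0.012]
[-0.065, 0.11, 0.027] [-0.006, 0.004, 0.012]
```

{"name": "play_rows", "arguments": {"rows": [[-0.06, 0.11, 0.02, -0.006, 0.004, 0.012, 0.5], [-0.06, 0.1, 0.02, -0.006, 0.004, 0.012, 0.5], [-0.05, 0.09, 0.02, -0.006, 0.004, 0.012, 0.5], [0, 0, 0, 0, 0, 0, 0.5], [0, 0, 0, 0, 0, 0, 0.5]]}}

```text
clock: 9.75
position: [0.455, -0.3476, 0.099]
ee_rot: [-3.139, -0.095, 0.007]
force: [1.0, 0.6, -0.5]
width: 0.536
```

Run:
```python
from h import *
plan([.456,-.348,.05],.066,3)
a=get_image("scene");b=get_image("top")
cv2.imwrite("pics/s10.png",a);cv2.imwrite("pics/t10.png",b)
cv2.imwrite("pics/c10.png",np.hstack([cv2.resize(a[130:300,90:290],(400,340)),cv2.resize(b[160:300,280:440],(389,340))]))
```

```text
clock 9.75 pos [ 0.455  -0.3476  0.099 ] togo [ 0.001  -0.0004 -0.049 ] turn [-0.0017  0.0044 -0.0054] F [ 1.   0.6 -0.5] w 0.536
[0.003, 0.001, 0.109] [-0.001, 0.003, -0.004]
[0.002, 0.001, 0.109] [-0.001, 0.003, -0.004]
[0.002, 0.001, 0.109] [-0.001, 0.003, -0.004]
```

View pics/c10.png

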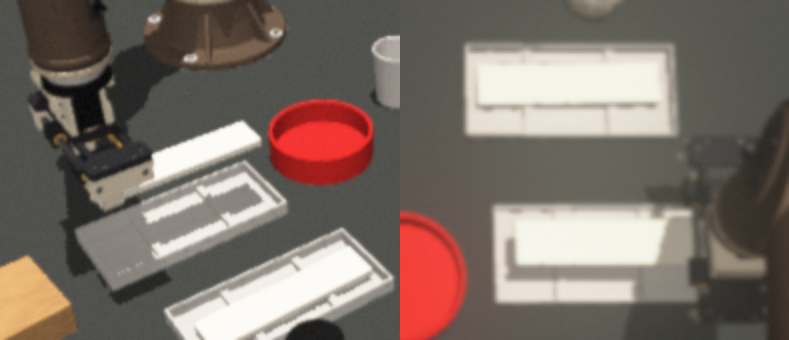

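The spacer hangs over the empty tray: top-view inset at (515–660, 218–265), with the tray at (493, 205–302). The offset is parallax. Lowering.

{"name": "play_rows", "arguments": {"rows": [[0, 0, 0.11, 0, 0, 0, 0.5], [0, 0, 0.11, 0, 0, 0, 0.5], [0, 0, 0.1, 0, 0, 0, 0.5], [0, 0, 0.07, 0, 0, 0, 0.5], [0, 0, 0, 0, 0, 0, 0.5]]}}

```text
clock: 10.35
position: [0.4608, -0.342, 0.0409]
ee_rot: [-3.138, -0.111, -0.001]
force: [0.1, 0.1, -1.1]
width: 0.539
```

Run:
```python
from h import *
plan([.456,-.348,.01],.066,3)
a=get_image("scene");b=get_image("top")
cv2.imwrite("pics/s11.png",a);cv2.imwrite("pics/t11.png",b)
cv2.imwrite("pics/c11.png",np.hstack([cv2.resize(a[180:290,90:250],(460,316),interpolation=cv2.INTER_CUBIC),cv2.resize(b[220:310,300:396],(337,316),interpolation=cv2.INTER_CUBIC)]))
```

```text
clock 10.35 pos [ 0.4608 -0.342   0.0409] togo [-0.0048 -0.006  -0.0309] turn [-0.0012 -0.001   0.0047] F [ 0.1  0.1 -1.1] w 0.539
[-0.012, 0.013, 0.069] [-0.001, -0.001, 0.003]
[-0.012, 0.013, 0.069] [-0.001, -0.001, 0.003]
[-0.012, 0.013, 0.069] [-0.001, -0.001, 0.003]
```

View pics/c11.png

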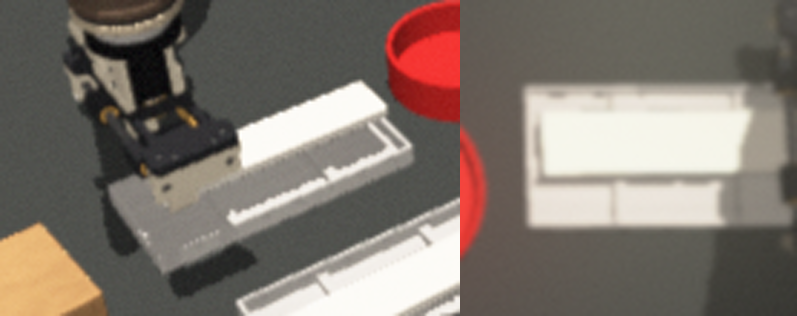

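Run:
```python
from h import *
f=lambda x,y:(300+(x-460)/3.51-.5,220+y/3.51-.5)
def sh(uv,z):
    P=plane("top",uv,z); return P.round(4).tolist()
print("tray top/bot",sh([f(600,85),f(600,227)],.02),"left",sh([f(525,156)],.02))
print("spacer top/bot",sh([f(600,110),f(600,175)],.0559),"left",sh([f(541,143)],.0559))
print("same at left col tray",sh([f(527,156)],.02))
```

```text
tray top/bot [[0.5022, -0.1862, 0.02], [0.3875, -0.1889, 0.02]] left [[0.441, -0.1272, 0.02]]
spacer top/bot [[0.4759, -0.1821, 0.0559], [0.4245, -0.1834, 0.0559]] left [[0.4472, -0.1365, 0.0559]]
same at left col tray [[0.4411, -0.1289, 0.02]]
```

{"name": "play_rows", "arguments": {"rows": [[-0.025, 0.025, 0.05, 0, 0, 0, 0.5], [-0.02, 0.02, 0.05, 0, 0, 0.003, 0.5], [-0.015, 0.015, 0.05, 0, 0, 0.003, 0.5], [0, 0, 0, 0, 0, 0, 0.5]]}}

```text
clock: 10.85
position: [0.4533, -0.3542, 0.0196]
ee_rot: [3.138, 0.104, 0.007]
force: [-0.7, -0.1, -0.8]
width: 0.541
```

Run:
```python
from h import *
plan([.456,-.348,.008],.066,2)
```

```text
clock 10.85 pos [ 0.4533 -0.3542  0.0196] togo [ 0.0027  0.0062 -0.0116] turn [ 0.0024 -0.0046  0.0004] F [-0.7 -0.1 -0.8] w 0.541
[0.01, -0.02, 0.039] [0.002, -0.005, 0.0]
[0.01, -0.02, 0.039] [0.002, -0.005, 0.0]
```

{"name": "play_rows", "arguments": {"rows": [[0.01, -0.02, 0.03, 0, -0.005, 0, 0.5], [0.01, -0.02, 0.03, 0, -0.005, 0, 0.5], [0, 0, 0, 0, 0, 0, 0.5]]}}

```text
clock: 11.15
position: [0.4561, -0.3475, 0.0098]
ee_rot: [3.138, 0.103, -0.001]
force: [-1.0, 0.1, -1.1]
width: 0.536
```

Run:
```python
from h import *
plan([.456,-.348,.008],.066,1)
a=get_image("scene")
cv2.imwrite("pics/c12.png",cv2.resize(a[180:290,90:250],None,fx=4.5,fy=4.5,interpolation=cv2.INTER_CUBIC))
```

```text
clock 11.15 pos [ 0.4561 -0.3475  0.0098] togo [-0.0001 -0.0005 -0.0018] turn [ 0.0021  0.0006 -0.0002] F [-1.   0.1 -1.1] w 0.536
[-0.001, 0.003, 0.012] [0.004, 0.001, -0.0]
```

View pics/c12.png

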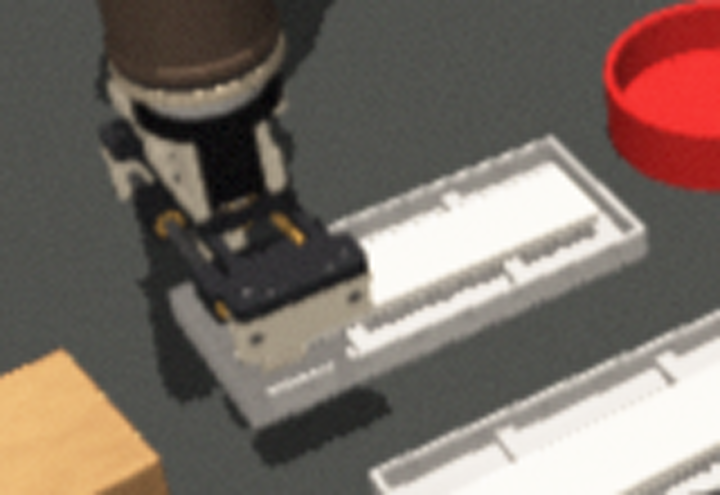

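The spacer lies inside the tray walls, (360–600, 165–300) in this crop, about 2 mm above the bars. Lowering gently to contact.

{"name": "play_rows", "arguments": {"rows": [[0, 0, 0.01, 0.004, 0, 0, 0.5], [0, 0, 0, 0, 0, 0, 0.5]]}}

```text
clock: 11.4
position: [0.4565, -0.3477, 0.0087]
ee_rot: [3.139, 0.104, -0.0]
force: [-0.5, 0.2, -1.3]
width: 0.537
```

{"name": "play_rows", "arguments": {"rows": [[0, 0, 0.008, 0.004, 0, 0, 0.5], [0, 0, 0, 0, 0, 0, 0.5]]}}

```text
clock: 11.6
position: [0.4568, -0.3477, 0.0079]
ee_rot: [-3.138, -0.104, -0.0]
force: [-1.7, 0.6, 1.7]
width: 0.54
```

Contact shows in the force, with z going from -1.3 to +1.7 N. I'll open only partway, since the fingers are inside the tray walls.

{"name": "play_rows", "arguments": {"rows": [[0, 0, 0.004, 0, 0, 0, 0.5], [0, 0, 0, 0, 0, 0, 0.5], [0, 0, 0, 0, 0, 0, -0.22], [0, 0, 0, 0, 0, 0, -0.22], [0, 0, 0, 0, 0, 0, -0.22]], "force": 10}}

```text
clock: 12.1
position: [0.457, -0.3481, 0.0077]
ee_rot: [-3.139, -0.104, -0.002]
force: [-0.3, 0.0, 0.0]
width: 0.609
```

Run:
```python
from h import *
plan([.456,-.348,.008],.066,1)
```

```text
clock 12.1 pos [ 0.457  -0.3481  0.0077] togo [-0.001   0.0001  0.0003] turn [-0.0008 -0.0011 -0.    ] F [-0.3  0.   0. ] w 0.609
[-0.007, -0.001, -0.002] [-0.002, -0.002, -0.0]
```

{"name": "play_rows", "arguments": {"rows": [[-0.003, 0, -0.03, 0, 0, 0, -0.22], [0, 0, -0.04, 0, 0, 0, -0.22], [0, 0, -0.04, 0, 0, 0, -0.22]]}}

```text
clock: 12.4
position: [0.4561, -0.3479, 0.0246]
ee_rot: [-3.138, -0.104, 0.0]
force: [-0.6, -0.1, -0.3]
width: 0.612
```

Run:
```python
from h import *
plan([.456,-.348,.05],.066,2)
```

```text
clock 12.4 pos [ 0.4561 -0.3479  0.0246] togo [-0.0001 -0.0001  0.0254] turn [-0.0017  0.0001 -0.    ] F [-0.6 -0.1 -0.3] w 0.612
[-0.0, 0.0, -0.085] [-0.002, 0.0, -0.0]
[-0.0, 0.0, -0.085] [-0.002, 0.0, -0.0]
```

{"name": "play_rows", "arguments": {"rows": [[0, 0, -0.08, 0, 0, 0, -0.22], [0, 0, -0.15, 0, 0, 0, -0.22], [0, 0, -0.25, 0, 0, 0, -0.22], [0, 0, -0.3, 0, 0, 0, -0.22], [0, 0, -0.2, 0, 0, 0, -0.22]]}}

```text
clock: 12.9
position: [0.4543, -0.3465, 0.1774]
ee_rot: [-3.134, -0.106, 0.006]
force: [0.6, -0.9, -0.1]
width: 0.611
```

{"name": "play_rows", "arguments": {"rows": [[-0.15, 0.2, 0, 0, 0, 0, -0.22], [-0.2, 0.25, 0, 0, 0, 0, -0.22], [-0.2, 0.25, 0, 0, 0, 0, -0.22], [-0.15, 0.15, 0, 0, 0, 0, -0.22], [0, 0, 0, 0, 0, 0, -0.22]]}}

```text
clock: 13.4
position: [0.3601, -0.4857, 0.1901]
ee_rot: [3.134, 0.115, 0.014]
force: [-0.1, 0.9, 0.1]
width: 0.606
```

Run:
```python
from h import *
print(observe()["position"])
a=get_image("scene");b=get_image("top")
cv2.imwrite("pics/s13.png",a);cv2.imwrite("pics/t13.png",b)
cv2.imwrite("pics/c13.png",np.hstack([cv2.resize(a[130:320,100:400],(480,304)),cv2.resize(b[160:300,160:420],(300,304))]))
g=b.min(2).astype(float)
cv2.imwrite("pics/z13.png",cv2.resize(b[235:295,310:420],None,fx=7,fy=7,interpolation=cv2.INTER_CUBIC))
```

```text
[ 0.36007773 -0.48574246  0.19013366]
```

View pics/s13.png

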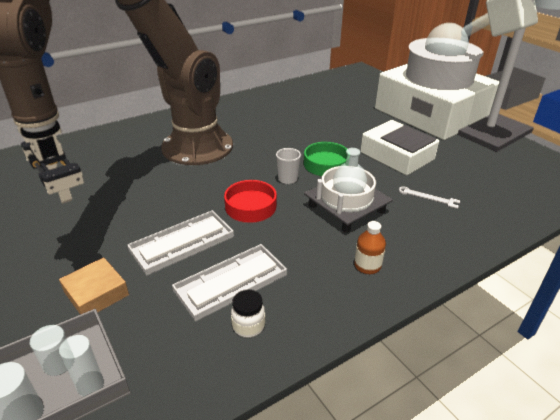

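View pics/z13.png

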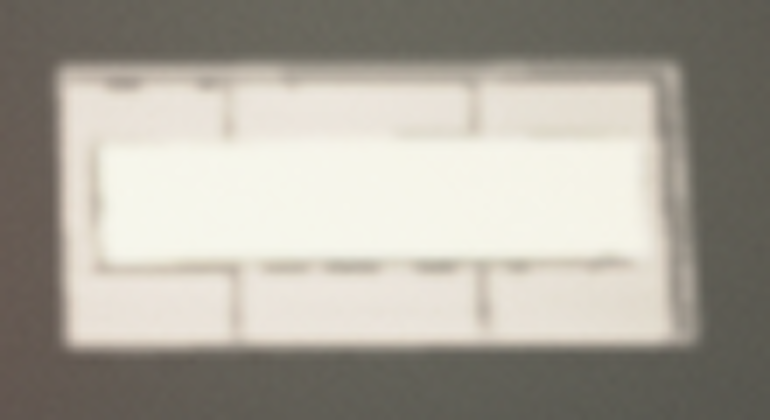

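View pics/t13.png

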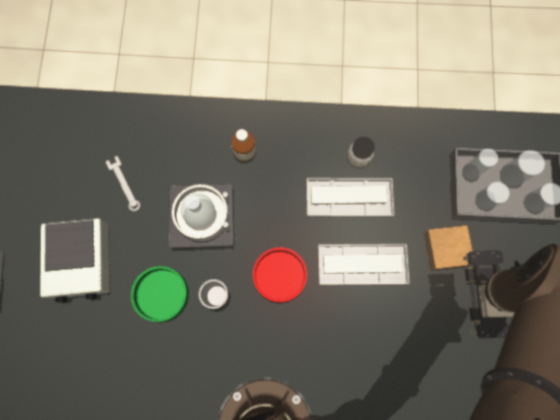

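The spacer lies centred on the bars of the empty tray: zoom x 100–645 inside 60–690. The stack is upright at (350,187) in the scene and nothing else has moved. One last numeric check.

Run:
```python
from h import *
b=cv2.imread("pics/t13.png");g=b.min(2)
def cen(x0,y0,x1,y1,th,z):
    m=np.zeros_like(g); m[y0:y1,x0:x1]=(g[y0:y1,x0:x1]>th)*255
    c=max(cv2.findContours(m,0,1)[0],key=cv2.contourArea); P=(plane("top",c.reshape(-1,2),z)[:,:2]*1000).astype(np.float32)
    return np.round(np.r_[cv2.minEnclosingCircle(P)[0],cv2.minEnclosingCircle(P)[1]]),cv2.minAreaRect(P)
print("tub",cen(165,175,227,250,120,.1)[0])
print("spacer",cen(312,240,415,292,225,.023)[1]); print("tray",cen(300,236,420,295,130,.02)[1])
o=observe();print(o["force"],o["dq"].round(3),o["clock"])
a0=cv2.imread("pics/scene0.png");a=cv2.imread("pics/s13.png")
for n,(x0,y0,x1,y1) in dict(bottle=(350,215,395,280),jar=(225,285,270,340),wrench=(395,180,465,210),box=(55,255,130,312),beaker=(270,145,302,187),full=(165,245,290,315)).items(): print(n,np.abs(a0[y0:y1,x0:x1].astype(int)-a[y0:y1,x0:x1]).mean().round(2))
```

```text
tub [563. 202.  84.]
spacer ((452.4497375488281, -252.5963592529297), (47.3048095703125, 213.96621704101562), 3.994955539703369)
tray ((448.2491149902344, -253.4127197265625), (113.42816162109375, 253.09075927734375), 3.1129748821258545)
[0.67280637 0.87030609 0.24571143] [-0.039  0.    -0.036  0.015 -0.008 -0.008 -0.012] 13.5
bottle 1.83
jar 1.84
wrench 1.79
box 5.04
beaker 1.78
full 2.54
```

{"name": "play_rows", "arguments": {"rows": [[0, 0, 0, 0, 0, 0, -0.22], [0, 0, 0, 0, 0, 0, -0.22], [0, 0, 0, 0, 0, 0, -0.22]]}}

```text
clock: 13.8
position: [0.3674, -0.4779, 0.1914]
ee_rot: [3.136, 0.133, 0.02]
force: [0.6, -0.7, 0.3]
width: 0.612
```

Run:
```python
from h import *
b=cv2.imread("pics/t13.png").copy()
S=6; z=cv2.resize(b[165:265,155:255],None,fx=S,fy=S,interpolation=cv2.INTER_CUBIC)
t=np.linspace(0,6.283,200); 
P=proj("top",np.c_[.560+.005*.07+.075*np.cos(t),.2085+.075*np.sin(t),0*t+.1])
cv2.polylines(z,[np.int32((P-[155,165]+.5)*S)],True,(0,0,255),1)
cv2.imwrite("pics/fin.png",z)
```

```text
(no output)
```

View pics/fin.png

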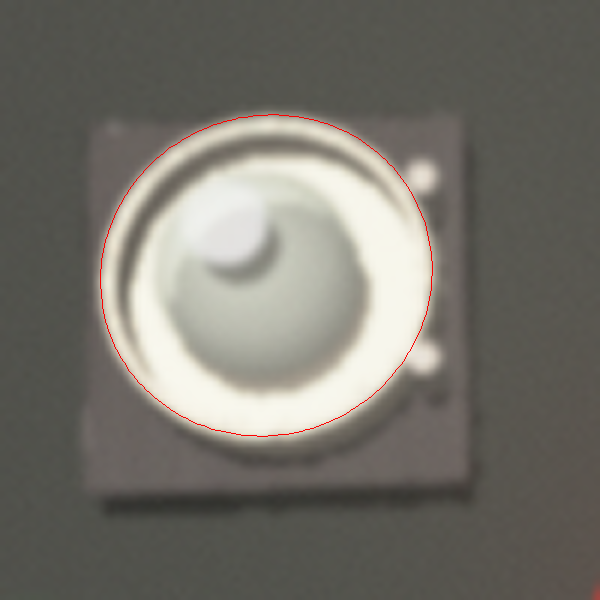

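The tub rim coincides with the predicted circle (7.5 cm radius, 5 mm from the stand's centre, against the posts). That puts the stack in place, so I'm handing in.

```bash
python3 -c "
from cell import *
print(sign_off())"
```

```text
the job is handed in; nothing more can be done
None
```

I drew the spacer out between the posts, and the plate, tub and flask settled upright onto the deck. I then set the spacer down on the empty tray's bars, opened the gripper partway inside the walls and backed off. I handed the job in at about 14 s of the 43 s allowed; sign-off gives no verdict.

**Pull:** drag was about 10–20 N. The stack tipped by roughly 0.1 rad partway through, as expected, and levelled once the spacer was clear.

**Last checks:**
- **Stack:** the tub rim matches a circle at the expected height, about 5 mm from the stand's centre and against the posts. The flask is upright in the final views.
- **Spacer:** its centre is about 4 mm from the tray's, and it is parallel to the tray within 1 degree. It touched down with a rise of about 3 N on the wrist before release.
- **Bystanders and spare:** unchanged in the before and after pictures. The filter box's patch differed slightly more than the rest, most likely from the arm's shadow, because its place in the top view is the same.

**Checks that disagreed:**
- **Tub circle:** the automatic fit gave an 84 mm radius instead of 75 mm, probably because it took in the posts, so I used the overlay on the picture instead.
- **Spacer end at the start:** the two cameras differed by about 6 mm on its position. The grasp had room for that, and the spacer did not slip.

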